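Pack two round-bottom flasks and a bottle into the lab carrier

ROBOT

A 6-joint arm with a two-finger parallel gripper is mounted at the origin on the work surface. World frame = base frame: x ahead of the robot, y to its left, z up, the work surface at z = 0. Lengths are in m, angles in rad, forces in N, time in s.
With the tool pointing down it reaches from about 0.3 to 0.75 m from the base axis. Payload 8.5 kg.
Tool frame: the origin (TCP) lies between the finger pads; the fingertips stand ahead of it and the grasp point (between the pads) lies 5 mm behind it (ctrl.tcp_to_tips is the z of the fingertips in the tool frame, in m); z points along the fingers, y is the line along which they close (so a half turn about z gives the same grasp; the last joint's range is limited). The gripper opens to 88 mm and grips with 3 to 60 N. Pads are 18 mm wide; open, the fingers measure 123 mm over their backs; the gripper's body (75 mm by 187 mm) begins 45 mm behind the grasp point.
Start: joints at [-1.477, 0.381, 1.297, -0, 1.464, -0.215], TCP at [0.167, -0.524, 0.253] pointing down, gripper open.
Joint ranges: [-3.11, 3.11], [-0.89, 2.33], [0.22, 2.48], [-1.42, 4.56], [0.17, 2.85], [-2.88, 2.88]. Speed limits (rad/s): [2.39, 2.39, 3.14, 3.14, 3.14, 3.14].

INTERFACE

Orientations are given as a unit quaternion [x, y, z, w].
In Python, from workcell import ctrl gives the robot as it stands.
- The arm moves only by the shell command python3 -m handwheel 'ROWS' [FORCE]. ROWS is JSON, a list of rows, each an object with "slide": the shift along the tool's x, y, z in mm, a list of three; "angular": the turn, a rotation vector about the tool's x, y, z in degrees, a list of three; "fingers": the opening, from -1 (shut) to 1 (fully open). A call has 1 to 5 rows; each row is the pose to reach, as a shift and turn from the pose commanded when the call began, along the tool's axes at that moment; what a row does not reach only later rows make up. A row lasts 1/12 s, in which the tool goes at most 41.7 mm and 7.16 degrees, less where a joint would pass 70% of its speed; a pose out of reach is approached as far as the arm can. A call with a gripper value outside its range is refused whole. The fingers move at their own pace and stop on an object; FORCE is the grip in N (left out, the last holds). Time passes only in rows, so rows that repeat a pose let the fingers close. It gives the time, the measured TCP pose, the force, the opening and the grip force at its end, in the units of the state.
- ctrl.read_state(): the state, without advancing time (a new reading comes with each control period).
- ctrl.read_camera(name): name is "side" or "top"; returns a dict with "pixels" (480x640x3 uint8, blue, green, red), "mtx" (3x3 intrinsics, pixels), "pose" (4x4, takes a point from camera to world coordinates). Camera axes: x right, y down, z forward; pixel columns grow to the right and rows downward; lengths in m; the calibration is good to about 2 mm. A picture is of the moment at which its call begins. There is no depth.
- ctrl.hand_in(): hands the job in; it is judged then, once.
Trained networks look in a picture, given as the dict that the camera call returned (one of the last four; its "shot" number tells which), for a name from the list of things; names that differ only in an ending like _2 or _b are one class to them, and where a whole thing is asked for, a point or a joint stands for the part that bears it (a point fixed in the world has none). Each returns a list of dicts, best first, with "confidence" (0 to 1); they miss things now and then, are a little off and sometimes report something else, mostly with a low value. They report only what shows in the picture. A call takes as long as a camera call.
- ctrl.find_in(label, picture): "xyz" ([x, y, z] in m, in world coordinates, good to about 4 mm: the middle of the surface that is visible of it).
The state is a dict: "time_s": time; "qpos": joint angles; "qd": joint speeds; "joint_torque": joint torques, N m; "ee_pos": TCP position; "orientation": TCP orientation; "ft_force": force on the tool from outside, world axes, zero at the start; "torque": the same for the moment, N m; "finger_gap": finger opening in m; "finger_force": force on a finger pad.
Only numpy, scipy, OpenCV 4.12 (cv2) and the standard library are available. Lean on these libraries where they do the work, as an engineer would, in place of code of your own. Each camera call takes 0.05 s, during which the arm holds its last target. There are 200 camera calls.

TASK

Finish packing the divided carrier: lower the two thin glass round-bottom flasks neck up into the two cells with a cork ring on the floor, one per cell, gently right down onto the ring: do not let them drop the last bit, and do not knock or press them hard on the carrier. Stand the loose reagent bottle upright on the floor of the empty plain cell. Tip nothing over, leave the bottle that is already packed in its cell, and leave the other bench things where they are.

Things in the scene. Friction and masses are not known exactly. Their poses are not given: they have to be found in the camera images.
- flask_a: One of two identical thin amber glass round-bottom flasks, about 100 g, 115 mm tall: bulb 64 mm diameter, straight neck 24 mm diameter (26 at the mouth bead), free to grip from 69 to 115 mm above the underside. Origin at the bulb's lowest point, z along the neck to the mouth. Starts upright in a cork ring on the bench, underside about 5 mm above the bench
- flask_b: One of two identical thin amber glass round-bottom flasks, about 100 g, 115 mm tall: bulb 64 mm diameter, straight neck 24 mm diameter (26 at the mouth bead), free to grip from 69 to 115 mm above the underside. Origin at the bulb's lowest point, z along the neck to the mouth. Starts upright in a cork ring on the bench, underside about 5 mm above the bench
- stand_a: Cork ring fixed on the bench (inner diameter 44, outer 72, 14 mm high) on which flask_a starts. Origin at the centre of its underside
- stand_b: The same cork ring for flask_b
- bottle: White plastic reagent bottle standing on the bench, about 250 g: body 56 mm diameter up to 78 mm, sloping shoulder to 92 mm, grey screw cap 36 mm diameter from 97 to 125 mm (the top). Origin at the centre of its underside, z up
- packed_bottle: An identical reagent bottle already standing in one plain cell of the carrier. It stays there
- carrier: White plastic carrier, fixed, 183 x 183 x 90 mm high, open on top; 5 mm walls divide it into 2 x 2 cells, each 84 x 84 mm and 84 mm deep, centred 44.5 mm from the carrier's centre along its x and y. Two cells, on one diagonal, have a cork ring on the floor, the other two are plain. Origin at the centre of its underside; any yaw
- cell_ring_a (a point): The carrier's cell with cork ring at -x, +y: point at the centre of the cell's floor (6 mm above the bench), z up. A cork ring (inner diameter 44, outer 72, 14 mm high) is fixed on it; a seated flask's underside is about 5 mm above this point. Either flask may go in either ring cell
- cell_ring_b (a point): The carrier's cell with cork ring at +x, -y: point at the centre of the cell's floor (6 mm above the bench), z up. A cork ring (inner diameter 44, outer 72, 14 mm high) is fixed on it; a seated flask's underside is about 5 mm above this point. Either flask may go in either ring cell
- cell_plain (a point): The carrier's cell that is plain and empty, at +x, +y: point at the centre of the cell's floor (6 mm above the bench), z up. The loose reagent bottle stands here on the floor
- cell_packed (a point): The carrier's cell that is plain and already holds the packed bottle, at -x, -y: point at the centre of the cell's floor (6 mm above the bench), z up. 
- wide_jar: Bystander: squat white jar with a blue lid, 84 mm diameter, 95 mm tall; origin at the centre of its underside
- wash_bottle: Bystander: white wash bottle with a red cap and bent spout, 66 mm diameter, 203 mm tall; origin at the centre of its underside

How it is judged:
At the end, for the whole second after the job is handed in: Each ring cell holds one flask (underside within 12 mm of the centre, under 11 mm above the floor, neck within 15 deg of upright). The loose bottle stands in the empty plain cell (within 25 mm, under 6 mm up, 8.5 deg). The packed bottle is still on its cell's floor. All released, at rest ((((horizontal distance between flask_a and cell_ring_a below 0.012 m and z of flask_a in the frame of cell_ring_a between 0 and 0.011 m) and (horizontal distance between flask_b and cell_ring_b below 0.012 m and z of flask_b in the frame of cell_ring_b between 0 and 0.011 m)) or ((horizontal distance between flask_a and cell_ring_b below 0.012 m and z of flask_a in the frame of cell_ring_b between 0 and 0.011 m) and (horizontal distance between flask_b and cell_ring_a below 0.012 m and z of flask_b in the frame of cell_ring_a between 0 and 0.011 m))) and angle between each of flask_a, flask_b's own z axis and vertical below 0.26 rad and horizontal distance between bottle and cell_plain below 0.025 m and z of bottle in the frame of cell_plain below 0.006 m and angle between bottle's own z axis and vertical below 0.15 rad and horizontal distance between packed_bottle and cell_packed below 0.025 m and z of packed_bottle in the frame of cell_packed below 0.006 m and linear speed of each of flask_a, flask_b, bottle below 0.02 m/s); the robot touches nothing.
It fails at once if a flask drops into a ring cell (moves faster than 0.3 m/s within 30 mm of the cell's floor) ((horizontal distance between flask_a and cell_ring_a below 0.045 m and z of flask_a in the frame of cell_ring_a below 0.03 m and linear speed of flask_a above 0.3 m/s) or (horizontal distance between flask_a and cell_ring_b below 0.045 m and z of flask_a in the frame of cell_ring_b below 0.03 m and linear speed of flask_a above 0.3 m/s) or (horizontal distance between flask_b and cell_ring_a below 0.045 m and z of flask_b in the frame of cell_ring_a below 0.03 m and linear speed of flask_b above 0.3 m/s) or (horizontal distance between flask_b and cell_ring_b below 0.045 m and z of flask_b in the frame of cell_ring_b below 0.03 m and linear speed of flask_b above 0.3 m/s)).
It fails at once if a flask knocks or presses on the carrier with more than 12 N (contact force between any of flask_a, flask_b and carrier above 12 N).
It fails at once if a flask, bottle or jar is tipped over (more than 50 degrees) (angle between any of flask_a, flask_b, bottle, packed_bottle, wide_jar, wash_bottle's own z axis and vertical above 0.87 rad).
It fails at once if the bottle already packed is lifted or shifted by more than 30 mm (distance of packed_bottle from where it was at the start of the episode above 0.03 m).
It fails at once if a bystander (wide jar, wash bottle) is shifted by more than 30 mm (distance of any of wide_jar, wash_bottle from where it was at the start of the episode above 0.03 m).
It also fails if it takes over 70 s, if anything falls off the work surface, if the arm or the gripper's body presses on something with over 40 N, if the wrist force passes 120 N, or if a joint passes its speed limit or range.

## Working session

There is one attempt and no reset: what is moved stays moved. The work goes in short steps, Python scripts to look and compute and a shell command to move; the robot and the scene stay as the last step left them, time stands still between calls to the robot, and variables do not carry over. Pictures are saved under pics/ and viewed, at most 10 in all, crops included, and the job is handed in when it is done.

```bash
mkdir -p pics; ls; cat > h.py <<'E'
import numpy as np,cv2
from workcell import ctrl
def proj(P,c):
    T=np.linalg.inv(c["pose"]);p=T[:3,:3]@np.asarray(P,float)+T[:3,3];q=np.array(c["mtx"])@p;return q[:2]/q[2]
def ray(u,v,c):
    T=np.array(c["pose"]);d=T[:3,:3]@np.linalg.inv(c["mtx"])@[u,v,1];return T[:3,3],d/np.linalg.norm(d)
def atz(u,v,z,c):
    o,d=ray(u,v,c);return o+d*(z-o[2])/d[2]
def tri(r1,r2):
    A=np.zeros((3,3));b=np.zeros(3)
    for o,d in(r1,r2):
        M=np.eye(3)-np.outer(d,d);A+=M;b+=M@o
    return np.linalg.solve(A,b)
E
python3 - <<'E'
from h import *
np.set_printoptions(precision=3,suppress=True)
s=ctrl.read_state();print(s)
print(ctrl.tcp_to_tips)
for n in("side","top"):
    c=ctrl.read_camera(n);cv2.imwrite(f"pics/{n}0.png",c["pixels"]);print(n,np.array(c["pose"]),np.array(c["mtx"]))
    for l in("flask_a","bottle","carrier","cell_ring_a","stand_a","wide_jar","wash_bottle"):
        try: print(l,[(np.round(d["xyz"],3).tolist(),round(d["confidence"],2)) for d in ctrl.find_in(l,c)])
        except Exception as e: print(l,e)
E
```

```text
pics
{'time_s': 0.0, 'qpos': array([-1.477,  0.381,  1.298, -0.   ,  1.464, -0.215]), 'qd': array([-0.   ,  0.002,  0.002,  0.001, -0.   ,  0.001]), 'joint_torque': array([ -0.001, -43.794, -22.455,   0.071,   0.035,  -0.   ]), 'ee_pos': array([ 0.167, -0.524,  0.252]), 'orientation': array([ 0.988,  0.154,  0.   , -0.001]), 'ft_force': array([-0.372,  0.378,  0.112]), 'torque': array([-0.014,  0.015,  0.038]), 'finger_force': 0.0, 'finger_gap': 0.08769348672830392}
0.014
side [[ 0.989 -0.12   0.081  0.406]
 [-0.144 -0.752  0.644 -0.886]
 [-0.017 -0.648 -0.761  1.123]
 [ 0.     0.     0.     1.   ]] [[528.74    0.    321.851]
 [  0.    528.74  239.467]
 [  0.      0.      1.   ]]
flask_a [([0.431, -0.197, 0.061], 0.78), ([0.487, -0.363, 0.066], 0.65), ([0.599, 0.19, 0.095], 0.54)]
bottle [([0.612, -0.233, 0.078], 0.88)]
carrier [([0.579, 0.127, 0.06], 0.74), ([0.484, -0.375, 0.01], 0.71)]
cell_ring_a [([0.576, 0.127, 0.059], 0.59)]
stand_a [([0.43, -0.208, 0.015], 0.77), ([0.485, -0.374, 0.009], 0.76)]
wide_jar [([0.618, -0.434, 0.096], 0.9), ([0.432, -0.197, 0.058], 0.66)]
wash_bottle [([0.4, 0.381, 0.1], 0.79)]
top [[-0.021 -0.984  0.179  0.293]
 [-1.     0.02  -0.012  0.035]
 [ 0.008 -0.179 -0.984  1.203]
 [ 0.     0.     0.     1.   ]] [[566.426   0.    315.882]
 [  0.    566.426 240.996]
 [  0.      0.      1.   ]]
flask_a [([0.483, -0.336, 0.064], 0.85), ([0.428, -0.177, 0.061], 0.68)]
bottle [([0.605, -0.205, 0.083], 0.96)]
carrier [([0.59, 0.136, 0.024], 0.88)]
cell_ring_a [([0.59, 0.138, 0.025], 0.78)]
stand_a [([0.48, -0.324, 0.01], 0.56), ([0.417, -0.16, 0.017], 0.45)]
wide_jar [([0.615, -0.409, 0.095], 0.83), ([0.419, -0.156, 0.016], 0.32)]
wash_bottle [([0.4, 0.394, 0.125], 0.67)]
```

View pics/side0.png

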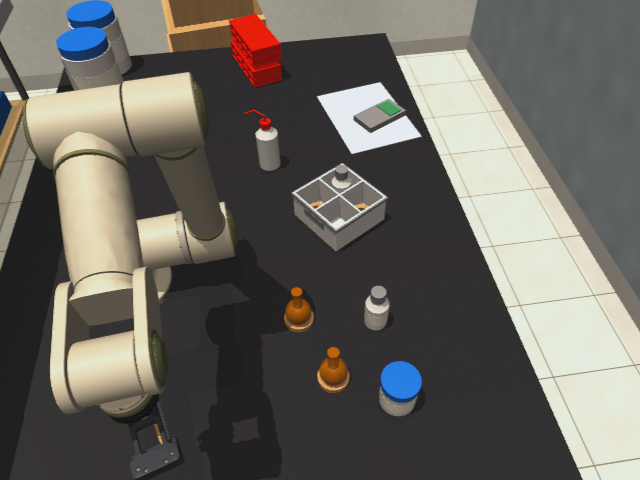

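View pics/top0.png

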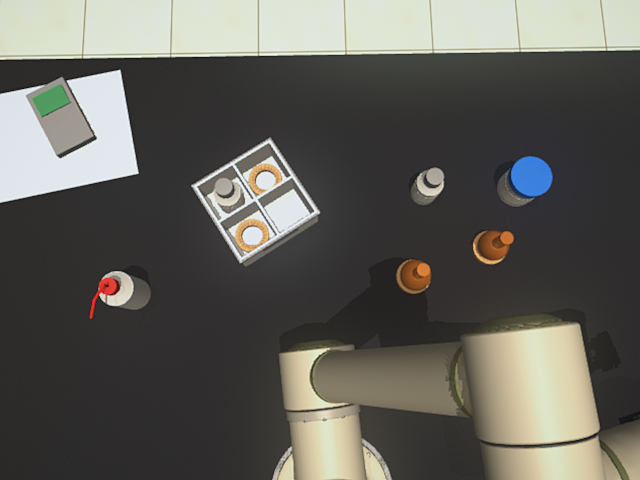

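The side view shows the flasks' mouths at about (297,293) and (334,353), the bottle cap at (378,293), and the carrier at 293-387 × 163-250. In the top view the mouths are at (424,269) and (507,238), the loose cap is at (433,177), the ring cells are at (265,179) and (252,235), and the empty cell is at (287,208). I'll zoom in for precise pixels.

```bash
python3 - <<'E'
import cv2,numpy as np
t=cv2.imread("pics/top0.png");s=cv2.imread("pics/side0.png")
def crop(im,x,y,w,h,k):
    o=cv2.resize(im[y:y+h,x:x+w],None,fx=k,fy=k,interpolation=cv2.INTER_CUBIC)
    for i in range(0,w,10):
        if (x+i)%10==0: 
            cv2.line(o,(i*k,0),(i*k,6),(0,255,255),1)
            if (x+i)%20==0: cv2.putText(o,str(x+i),(i*k,15),0,.35,(0,255,255))
    for i in range(0,h,10): 
        cv2.line(o,(0,i*k),(6,i*k),(0,255,255),1)
        if (y+i)%20==0: cv2.putText(o,str(y+i),(7,i*k+4),0,.35,(0,255,255))
    return o
a=crop(t,180,130,150,140,2*1);A=crop(t,180,130,100*1+50,140,2)
o=np.zeros((600,800,3),np.uint8)
def put(im,x,y): o[y:y+im.shape[0],x:x+im.shape[1]]=im
put(crop(t,190,130,130,140,3),0,0)
put(crop(s,280,150,120,110,3),400,0)
put(crop(t,390,160,130,60,3)[:,:],0,420)
put(crop(t,390,220,130,80,3)[:180],400,420)
put(crop(s,280,280,120,28,3),400,333)
cv2.imwrite("pics/z1.png",o)
E
```

```text
(no output)
```

View pics/z1.png

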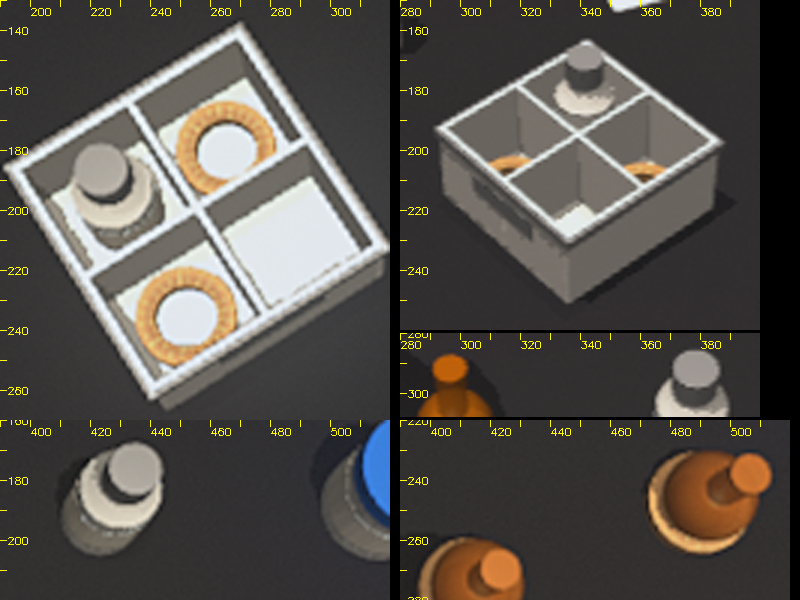

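```bash
cat >> h.py <<'E'
E
python3 - <<'E'
from h import *
np.set_printoptions(precision=4,suppress=True)
t=ctrl.read_camera("top");s=ctrl.read_camera("side")
def blob(im,x,y,tol=22,r=20):
    # region-grow of the bright disc around a seed
    m=np.zeros((482,642),np.uint8)
    _,_,m,_=cv2.floodFill(im.copy(),m,(x,y),0,(tol,)*3,(tol,)*3,cv2.FLOODFILL_FIXED_RANGE|4)
    M=cv2.moments(m[1:-1,1:-1],True);return M["m10"]/M["m00"],M["m01"]/M["m00"],M["m00"]
for n,a,b in(("f1",(423,270),(297,292)),("f2",(507,238),(334,352)),("bot",(435,176),(379,291)),("packed",(223,186),(342,168))):
    p=blob(t["pixels"],*a);q=blob(s["pixels"],*b)
    X=tri(ray(*p[:2],t),ray(*q[:2],s));print(n,np.array(p),np.array(q),X,proj(X,t)-p[:2],proj(X,s)-q[:2])
C=[((270,137.3),(388,196.7)),((191,186),(342,163.3)),((240.7,264),(292,192.7)),((320,211.7),(336.3,230.7))]
P=[]
for a,b in C:
    X=tri(ray(*a,t),ray(*b,s));P.append(X);print("corner",X,"top@z.09",atz(*a,.09,t)[:2],"side",atz(*b,.09,s)[:2])
P=np.array(P);print("ctr",P.mean(0))
for nm,idx,cam in(("top",0,t),("side",1,s)):
    Q=np.array([atz(*c[idx],.09,cam)[:2] for c in C]);print(nm,Q.mean(0),[np.linalg.norm(Q[i]-Q[i-1]).round(4) for i in range(4)],[np.degrees(np.arctan2(*(Q[i]-Q[i-1])[::-1])).round(1) for i in range(4)])
for p in((265,180),(252,235.3)):print("ring",atz(*p,.02,t)[:2])
E
```

```text
f1 [423.1176 269.3529 119.    ] [296.1905 291.3968  63.    ] [ 0.4312 -0.1838  0.1195] [-0.0409 -0.2783] [-0.2266  0.065 ]
f2 [506.5385 237.5385 117.    ] [332.9326 352.0337  89.    ] [ 0.4903 -0.3501  0.1199] [-0.0395 -0.2796] [-0.2494  0.0781]
bot [434.7202 176.     218.    ] [378.1    291.5071 140.    ] [ 0.6162 -0.2162  0.1239] [-0.0219 -0.2349] [-0.1911  0.0716]
packed [222.8966 186.1293 232.    ] [341.0741 168.4321  81.    ] [0.6014 0.2015 0.1304] [-0.0199 -0.1554] [-0.1016  0.0417]
corner [0.7166 0.1117 0.0893] top@z.09 [0.7152 0.1115] side [0.7176 0.1115]
corner [0.6166 0.2737 0.0842] top@z.09 [0.6142 0.2724] side [0.616  0.2675]
corner [0.4558 0.172  0.0868] top@z.09 [0.4524 0.1713] side [0.4585 0.1695]
corner [0.5567 0.0119 0.0888] top@z.09 [0.5556 0.0119] side [0.5573 0.0111]
ctr [0.5864 0.1424 0.0873]
top [0.5843 0.1418] [np.float64(0.1881), np.float64(0.1899), np.float64(0.1908), np.float64(0.1899)] [np.float64(32.0), np.float64(122.1), np.float64(-148.0), np.float64(-57.1)]
side [0.5873 0.1399] [np.float64(0.1891), np.float64(0.1861), np.float64(0.1856), np.float64(0.1866)] [np.float64(32.0), np.float64(123.1), np.float64(-148.1), np.float64(-58.0)]
ring [0.6448 0.1278]
ring [0.5235 0.156 ]
```

The picture shows the top-view rim corners at (270,137), (191,186), (241,264) and (320,212). The ring centres are at (265,180) and (252,235), and the packed cap is in the upper-left cell. Triangulated heights agree with the text (mouth 0.120, cap 0.124). The carrier centre is about (0.585, 0.1415).

```bash
cat > go.py <<'E'
import sys
from h import *
from scipy.spatial.transform import Rotation as R
P={"f1":(.4312,-.1838),"f2":(.4903,-.3501),"bot":(.6162,-.2162),"rb":(.6466,.1273),"ra":(.5240,.1557),"pl":(.5712,.0802)}
s=ctrl.read_state();T=np.array([*P[sys.argv[1]],float(sys.argv[2])])
print("t",round(s["time_s"],2),"pos",s["ee_pos"].round(4),"slide mm",(R.from_quat(s["orientation"]).inv().apply(T-s["ee_pos"])*1000).round(1),"F",s["ft_force"].round(2),"gap",round(s["finger_gap"],4),"grip",round(s["finger_force"],1))
E
python3 -m handwheel '[{"slide":[33,-23,0],"angular":[0,0,0],"fingers":0.4},{"slide":[66,-45,0],"angular":[0,0,0],"fingers":0.4},{"slide":[99,-68,0],"angular":[0,0,0],"fingers":0.4},{"slide":[132,-91,0],"angular":[0,0,0],"fingers":0.4},{"slide":[165,-113,0],"angular":[0,0,0],"fingers":0.4}]' 10
python3 -m handwheel '[{"slide":[33,-23,0],"angular":[0,0,0],"fingers":0.4},{"slide":[66,-45,0],"angular":[0,0,0],"fingers":0.4},{"slide":[99,-68,0],"angular":[0,0,0],"fingers":0.4},{"slide":[132,-91,0],"angular":[0,0,0],"fingers":0.4},{"slide":[165,-113,0],"angular":[0,0,0],"fingers":0.4}]'
python3 go.py f1 0.102
```

```text
time_s: 1.32
ee_pos: [0.2907, -0.3645, 0.2529]
orientation: [0.988, 0.153, 0.0, 0.0]
ft_force: [1.0, 0.1, -0.2]
finger_gap: 0.0616
finger_force: 0.0
time_s: 1.73
ee_pos: [0.4136, -0.2065, 0.253]
orientation: [0.988, 0.154, 0.0, 0.0]
ft_force: [0.5, -0.8, 0.3]
finger_gap: 0.0616
finger_force: 0.0
t 1.73 pos [ 0.4136 -0.2065  0.253 ] slide mm [ 23.6 -16.3 151. ] F [ 0.51 -0.82  0.29] gap 0.0616 grip 0.0
```

```bash

python3 -m handwheel '[{"slide":[23.5,-16.5,10],"angular":[0,0,0],"fingers":0.4},{"slide":[23.5,-16.5,45],"angular":[0,0,0],"fingers":0.4},{"slide":[23.5,-16.5,80],"angular":[0,0,0],"fingers":0.4},{"slide":[23.5,-16.5,105],"angular":[0,0,0],"fingers":0.4},{"slide":[23.5,-16.5,105],"angular":[0,0,0],"fingers":0.4}]' >/dev/null
python3 go.py f1 0.102
python3 - <<'E'
from h import *
t=ctrl.read_camera("top");s=ctrl.read_camera("side")
a=cv2.resize(t["pixels"][210:330,360:520],None,fx=2.5,fy=2.5);b=cv2.resize(s["pixels"][230:350,220:380],None,fx=2.5,fy=2.5)
cv2.imwrite("pics/g1.png",np.hstack([a,b]))
E
```

```text
t 2.15 pos [ 0.4287 -0.1841  0.144 ] slide mm [ 2.7  0.8 42. ] F [-0.63 -0.04 -1.14] gap 0.0617 grip 0.0
```

View pics/g1.png

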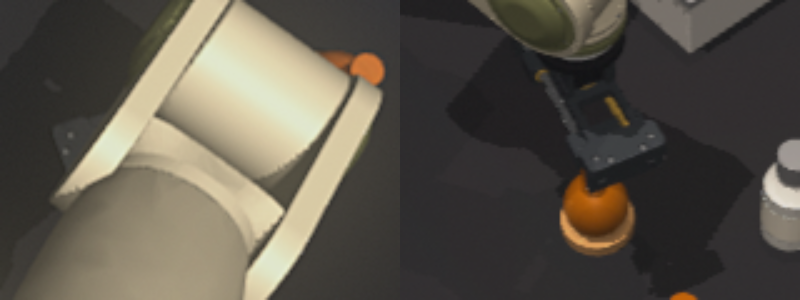

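The gripper stands over flask 1's neck: the neck disappears between the fingers at about (598,180) in the side crop, and the other flask is at the top right of the top crop. I'll descend and close.

```bash

python3 -m handwheel '[{"slide":[2.5,1,15],"angular":[0,0,0],"fingers":0.4},{"slide":[2.5,1,30],"angular":[0,0,0],"fingers":0.4},{"slide":[2.5,1,42],"angular":[0,0,0],"fingers":0.4},{"slide":[2.5,1,42],"angular":[0,0,0],"fingers":0.4}]' >/dev/null
python3 go.py f1 0.102
python3 -m handwheel '[{"slide":[0,0,0],"angular":[0,0,0],"fingers":0.0},{"slide":[0,0,0],"angular":[0,0,0],"fingers":-0.3},{"slide":[0,0,0],"angular":[0,0,0],"fingers":-0.7},{"slide":[0,0,0],"angular":[0,0,0],"fingers":-1},{"slide":[0,0,0],"angular":[0,0,0],"fingers":-1}]' 10
python3 go.py f1 0.102
```

```text
t 2.58 pos [ 0.4331 -0.186   0.106 ] slide mm [-1.1 -2.7  4. ] F [-1.16  0.62  0.42] gap 0.0616 grip 0.0
time_s: 3.0
ee_pos: [0.4331, -0.1859, 0.1064]
orientation: [0.988, 0.154, 0.0, 0.0]
ft_force: [0.1, 1.1, -0.7]
finger_gap: 0.0306
finger_force: 0.1
t 3.0 pos [ 0.4331 -0.1859  0.1064] slide mm [-1.2 -2.6  4.4] F [ 0.13  1.13 -0.66] gap 0.0306 grip 0.1
```

```bash

python3 -m handwheel '[{"slide":[0,0,0],"angular":[0,0,0],"fingers":0.0},{"slide":[-1,-2.5,4.5],"angular":[0,0,0],"fingers":0.0},{"slide":[-1,-2.5,4.5],"angular":[0,0,0],"fingers":-1},{"slide":[-1,-2.5,4.5],"angular":[0,0,0],"fingers":-1},{"slide":[-1,-2.5,4.5],"angular":[0,0,0],"fingers":-1}]' 10 >/dev/null
python3 -m handwheel '[{"slide":[0,0,0],"angular":[0,0,0],"fingers":-1},{"slide":[0,0,0],"angular":[0,0,0],"fingers":-1},{"slide":[0,0,0],"angular":[0,0,0],"fingers":-1}]'
python3 go.py f1 0.102
```

```text
time_s: 3.67
ee_pos: [0.4312, -0.1836, 0.1012]
orientation: [0.988, 0.154, -0.0, -0.0]
ft_force: [-0.3, 0.5, 0.7]
finger_gap: 0.0234
finger_force: 10.0
t 3.67 pos [ 0.4312 -0.1836  0.1012] slide mm [-0.1  0.2 -0.8] F [-0.3   0.46  0.71] gap 0.0234 grip 10.0
```

```bash

python3 -m handwheel '[{"slide":[0,0,-6],"angular":[0,0,0],"fingers":-1},{"slide":[0,0,-25],"angular":[0,0,0],"fingers":-1},{"slide":[0,0,-55],"angular":[0,0,0],"fingers":-1},{"slide":[0,0,-85],"angular":[0,0,0],"fingers":-1},{"slide":[0,0,-115],"angular":[0,0,0],"fingers":-1}]' |tail -3
python3 -m handwheel '[{"slide":[15,-12,-15],"angular":[0,0,0],"fingers":-1},{"slide":[45,-34,-15],"angular":[0,0,0],"fingers":-1},{"slide":[75,-57,-15],"angular":[0,0,0],"fingers":-1},{"slide":[105,-80,-15],"angular":[0,0,0],"fingers":-1},{"slide":[135,-103,-15],"angular":[0,0,0],"fingers":-1}]' |tail -3
python3 -m handwheel '[{"slide":[30,-23,0],"angular":[0,0,0],"fingers":-1},{"slide":[60,-46,0],"angular":[0,0,0],"fingers":-1},{"slide":[90,-69,0],"angular":[0,0,0],"fingers":-1},{"slide":[120,-92,0],"angular":[0,0,0],"fingers":-1},{"slide":[140,-110,0],"angular":[0,0,0],"fingers":-1}]' |tail -3
python3 -m handwheel '[{"slide":[15,-12,0],"angular":[0,0,0],"fingers":-1},{"slide":[22,-16,0],"angular":[0,0,0],"fingers":-1},{"slide":[24.5,-17.5,0],"angular":[0,0,0],"fingers":-1},{"slide":[24.5,-17.5,0],"angular":[0,0,0],"fingers":-1},{"slide":[24.5,-17.5,0],"angular":[0,0,0],"fingers":-1}]' |tail -3
python3 go.py rb 0.1072
python3 - <<'E'
from h import *
t=ctrl.read_camera("top");s=ctrl.read_camera("side")
a=cv2.resize(t["pixels"][120:270,180:380],None,fx=2,fy=2);b=cv2.resize(s["pixels"][90:240,260:460],None,fx=2,fy=2)
cv2.imwrite("pics/p1.png",np.hstack([a,b]))
E
```

```text
ft_force: [0.9, -0.3, -0.8]
finger_gap: 0.0232
finger_force: 10.0
ft_force: [0.5, -1.2, -0.1]
finger_gap: 0.0238
finger_force: 10.0
ft_force: [-0.3, -0.3, -1.7]
finger_gap: 0.0232
finger_force: 10.0
ft_force: [0.4, 0.0, -0.6]
finger_gap: 0.0235
finger_force: 10.0
t 5.33 pos [0.6462 0.1259 0.2314] slide mm [  0.9  -1.2 124.2] F [ 0.44  0.04 -0.63] gap 0.0235 grip 10.0
```

View pics/p1.png

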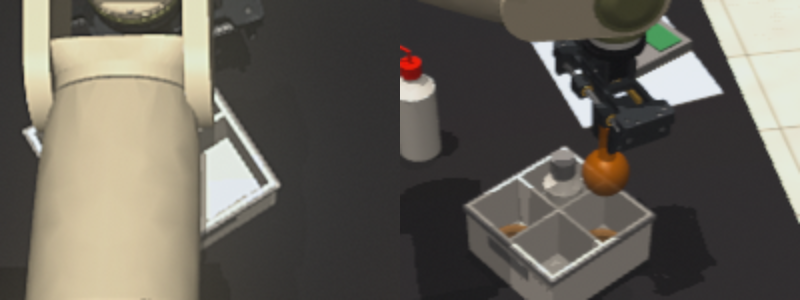

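The side crop shows flask 1 hanging upright at (605,170), over the right-hand ring cell at (605,233).

```bash

python3 -m handwheel '[{"slide":[1,-1.2,10],"angular":[0,0,0],"fingers":-1},{"slide":[1,-1.2,25],"angular":[0,0,0],"fingers":-1},{"slide":[1,-1.2,35],"angular":[0,0,0],"fingers":-1},{"slide":[1,-1.2,35],"angular":[0,0,0],"fingers":-1},{"slide":[1,-1.2,35],"angular":[0,0,0],"fingers":-1}]' >/dev/null
python3 go.py rb 0.1072
python3 - <<'E'
from h import *
s=ctrl.read_camera("side");e=ctrl.read_state()["ee_pos"]
h=cv2.cvtColor(s["pixels"],cv2.COLOR_BGR2HSV);m=((h[...,0]>5)&(h[...,0]<18)&(h[...,1]>200)&(h[...,2]>60)).astype(np.uint8)
m[:, :320]=0;m[240:]=0
n,l,st,c=cv2.connectedComponentsWithStats(m);i=1+st[1:,4].argmax();print(st[i],c[i])
y0=st[i][1]+st[i][3];w=[(y,np.ptp(np.where(l[y]==i)[0])+1,np.where(l[y]==i)[0].mean()) for y in range(st[i][1],y0)];print(w[::3])
for dz in(-.097+.032,):print("exp bulb ctr",proj(e+[0,0,dz],s))
E
```

```text
t 5.85 pos [0.6468 0.1282 0.1957] slide mm [-0.4  0.8 88.5] F [-0.07 -0.36 -1.54] gap 0.0234 grip 10.0
[352 165  21  27 257] [361.85603113 181.61867704]
[(165, np.int64(3), np.float64(361.0)), (168, np.int64(2), np.float64(360.5)), (171, np.int64(2), np.float64(360.5)), (174, np.int64(3), np.float64(360.0)), (177, np.int64(16), np.float64(362.5)), (180, np.int64(20), np.float64(362.7647058823529)), (183, np.int64(21), np.float64(362.11764705882354)), (186, np.int64(16), np.float64(361.5)), (189, np.int64(13), np.float64(362.0))]
exp bulb ctr [362.26185666 184.38974736]
```

```bash

python3 -m handwheel '[{"slide":[-0.4,0.8,15],"angular":[0,0,0],"fingers":-1},{"slide":[-0.4,0.8,33],"angular":[0,0,0],"fingers":-1},{"slide":[-0.4,0.8,51],"angular":[0,0,0],"fingers":-1},{"slide":[-0.4,0.8,66],"angular":[0,0,0],"fingers":-1},{"slide":[-0.4,0.8,73],"angular":[0,0,0],"fingers":-1}]' |tail -3
python3 -m handwheel '[{"slide":[0,0,3],"angular":[0,0,0],"fingers":-1},{"slide":[0,0,6],"angular":[0,0,0],"fingers":-1},{"slide":[0,0,9],"angular":[0,0,0],"fingers":-1},{"slide":[0,0,9],"angular":[0,0,0],"fingers":-1},{"slide":[0,0,9],"angular":[0,0,0],"fingers":-1}]' |tail -3
python3 go.py rb 0.1072
```

```text
ft_force: [0.0, 0.2, -1.4]
finger_gap: 0.0236
finger_force: 10.0
ft_force: [0.5, 0.0, -1.6]
finger_gap: 0.0237
finger_force: 10.0
t 6.73 pos [0.6472 0.1276 0.1149] slide mm [-0.6  0.1  7.7] F [ 0.5   0.   -1.56] gap 0.0237 grip 10.0
```

```bash

python3 -m handwheel '[{"slide":[0,0,2],"angular":[0,0,0],"fingers":-1},{"slide":[0,0,4],"angular":[0,0,0],"fingers":-1},{"slide":[0,0,5.5],"angular":[0,0,0],"fingers":-1},{"slide":[0,0,5.5],"angular":[0,0,0],"fingers":-1},{"slide":[0,0,5.5],"angular":[0,0,0],"fingers":-1}]' |tail -3
python3 go.py rb 0.1072
python3 -m handwheel '[{"slide":[0,0,0.5],"angular":[0,0,0],"fingers":-1},{"slide":[0,0,1],"angular":[0,0,0],"fingers":-1},{"slide":[0,0,1],"angular":[0,0,0],"fingers":-1}]' |tail -3
python3 go.py rb 0.1072
```

```text
ft_force: [0.7, 1.6, -0.9]
finger_gap: 0.0236
finger_force: 10.0
t 7.15 pos [0.647  0.1276 0.1088] slide mm [-0.4  0.2  1.6] F [ 0.71  1.56 -0.87] gap 0.0236 grip 10.0
ft_force: [0.7, -0.1, 3.7]
finger_gap: 0.0236
finger_force: 10.0
t 7.4 pos [0.6473 0.1276 0.1084] slide mm [-0.8  0.1  1.2] F [ 0.74 -0.09  3.73] gap 0.0236 grip 10.0
```

```bash

python3 -m handwheel '[{"slide":[0,0,-0.3],"angular":[0,0,0],"fingers":-1},{"slide":[0,0,-0.3],"angular":[0,0,0],"fingers":-0.42},{"slide":[0,0,-0.3],"angular":[0,0,0],"fingers":-0.38},{"slide":[0,0,-0.3],"angular":[0,0,0],"fingers":-0.3},{"slide":[0,0,-0.3],"angular":[0,0,0],"fingers":-0.1}]' 4 |tail -3
python3 -m handwheel '[{"slide":[0,0,0],"angular":[0,0,0],"fingers":0.2},{"slide":[0,0,0],"angular":[0,0,0],"fingers":0.2}]' |tail -3
python3 go.py rb 0.1072
```

```text
ft_force: [-0.3, 0.7, 0.3]
finger_gap: 0.0353
finger_force: 0.0
ft_force: [-0.0, 0.3, 0.2]
finger_gap: 0.0486
finger_force: 0.0
t 7.98 pos [0.6469 0.1275 0.1079] slide mm [-0.3  0.1  0.7] F [-0.04  0.27  0.23] gap 0.0486 grip 0.0
```

```bash

python3 -m handwheel '[{"slide":[0,0,-10],"angular":[0,0,0],"fingers":0.4},{"slide":[0,0,-35],"angular":[0,0,0],"fingers":0.4},{"slide":[0,0,-70],"angular":[0,0,0],"fingers":0.4},{"slide":[0,0,-105],"angular":[0,0,0],"fingers":0.4},{"slide":[0,0,-140],"angular":[0,0,0],"fingers":0.4}]' |tail -3
python3 -m handwheel '[{"slide":[-22,31,0],"angular":[0,0,0],"fingers":0.4},{"slide":[-45,62,0],"angular":[0,0,0],"fingers":0.4},{"slide":[-67,93,0],"angular":[0,0,0],"fingers":0.4},{"slide":[-90,124,0],"angular":[0,0,0],"fingers":0.4},{"slide":[-112,155,0],"angular":[0,0,0],"fingers":0.4}]' >/dev/null
python3 -m handwheel '[{"slide":[-22,31,0],"angular":[0,0,0],"fingers":0.4},{"slide":[-45,62,0],"angular":[0,0,0],"fingers":0.4},{"slide":[-67,93,0],"angular":[0,0,0],"fingers":0.4},{"slide":[-90,124,0],"angular":[0,0,0],"fingers":0.4},{"slide":[-112,155,0],"angular":[0,0,0],"fingers":0.4}]' >/dev/null
python3 -m handwheel '[{"slide":[-22,31,0],"angular":[0,0,0],"fingers":0.4},{"slide":[-44,62,0],"angular":[0,0,0],"fingers":0.4},{"slide":[-66,92,0],"angular":[0,0,0],"fingers":0.4},{"slide":[-70,97,0],"angular":[0,0,0],"fingers":0.4},{"slide":[-70,97,0],"angular":[0,0,0],"fingers":0.4}]' >/dev/null
python3 go.py f2 0.102
python3 - <<'E'
from h import *
t=ctrl.read_camera("top");s=ctrl.read_camera("side")
a=cv2.resize(t["pixels"][120:270,180:380],None,fx=2,fy=2);b=cv2.resize(s["pixels"][110:260,260:460],None,fx=2,fy=2)
cv2.imwrite("pics/p2.png",np.hstack([a,b]))
E
```

```text
ft_force: [-0.2, -0.5, 0.6]
finger_gap: 0.0614
finger_force: 0.0
t 9.65 pos [ 0.4896 -0.3515  0.2483] slide mm [  1.1  -1.2 146.3] F [ 0.1   0.14 -0.12] gap 0.062 grip 0.0
```

View pics/p2.png

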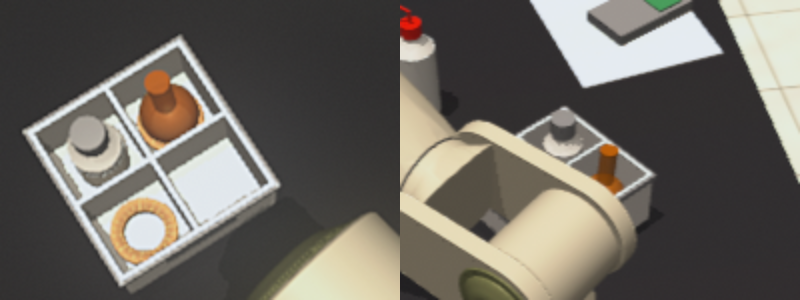

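Flask 1 sits upright in the upper ring cell, with its mouth at (157,80) in the top crop and (608,150) in the side crop. Next is flask 2.

```bash

python3 -m handwheel '[{"slide":[1,-1.2,20],"angular":[0,0,0],"fingers":0.4},{"slide":[1,-1.2,55],"angular":[0,0,0],"fingers":0.4},{"slide":[1,-1.2,90],"angular":[0,0,0],"fingers":0.4},{"slide":[1,-1.2,105],"angular":[0,0,0],"fingers":0.4},{"slide":[1,-1.2,105],"angular":[0,0,0],"fingers":0.4}]' >/dev/null
python3 -m handwheel '[{"slide":[0,0,15],"angular":[0,0,0],"fingers":0.4},{"slide":[0,0,30],"angular":[0,0,0],"fingers":0.4},{"slide":[0,0,36],"angular":[0,0,0],"fingers":0.2},{"slide":[0,0,36],"angular":[0,0,0],"fingers":0},{"slide":[0,0,36],"angular":[0,0,0],"fingers":0}]' >/dev/null
python3 go.py f2 0.102
```

```text
t 10.58 pos [ 0.4918 -0.3478  0.1084] slide mm [-2.1  1.7  6.4] F [-0.29  0.45  0.19] gap 0.0443 grip 0.0
```

```bash

python3 -m handwheel '[{"slide":[-1.5,1.7,3],"angular":[0,0,0],"fingers":0},{"slide":[-1.5,1.7,6.5],"angular":[0,0,0],"fingers":0},{"slide":[-1.5,1.7,6.5],"angular":[0,0,0],"fingers":-1},{"slide":[-1.5,1.7,6.5],"angular":[0,0,0],"fingers":-1},{"slide":[-1.5,1.7,6.5],"angular":[0,0,0],"fingers":-1}]' 10 >/dev/null
python3 -m handwheel '[{"slide":[0,0,0],"angular":[0,0,0],"fingers":-1},{"slide":[0,0,0],"angular":[0,0,0],"fingers":-1},{"slide":[0,0,0],"angular":[0,0,0],"fingers":-1}]' >/dev/null
python3 go.py f2 0.102
python3 -m handwheel '[{"slide":[0,0,-6],"angular":[0,0,0],"fingers":-1},{"slide":[0,0,-25],"angular":[0,0,0],"fingers":-1},{"slide":[0,0,-55],"angular":[0,0,0],"fingers":-1},{"slide":[0,0,-85],"angular":[0,0,0],"fingers":-1},{"slide":[0,0,-115],"angular":[0,0,0],"fingers":-1}]' |tail -3
python3 -m handwheel '[{"slide":[0,0,-25],"angular":[0,0,0],"fingers":-1},{"slide":[0,0,-35],"angular":[0,0,0],"fingers":-1},{"slide":[0,0,-35],"angular":[0,0,0],"fingers":-1},{"slide":[0,0,-35],"angular":[0,0,0],"fingers":-1}]' |tail -3
python3 go.py ra 0.251
```

```text
t 11.25 pos [ 0.4902 -0.3502  0.1007] slide mm [ 0.1 -0.  -1.3] F [-0.5   0.91  1.24] gap 0.0238 grip 10.0
ft_force: [-0.3, -1.1, -1.3]
finger_gap: 0.0237
finger_force: 10.0
ft_force: [-0.1, -0.2, -1.1]
finger_gap: 0.0237
finger_force: 10.0
t 12.0 pos [ 0.49   -0.3499  0.2496] slide mm [ 186.1 -471.4   -1. ] F [-0.07 -0.2  -1.08] gap 0.0237 grip 10.0
```

```bash

python3 -m handwheel '[{"slide":[6,-15,0],"angular":[0,0,0],"fingers":-1},{"slide":[18,-45,0],"angular":[0,0,0],"fingers":-1},{"slide":[30,-75,0],"angular":[0,0,0],"fingers":-1},{"slide":[42,-105,0],"angular":[0,0,0],"fingers":-1},{"slide":[54,-135,0],"angular":[0,0,0],"fingers":-1}]' |tail -3
python3 -m handwheel '[{"slide":[12,-30,0],"angular":[0,0,0],"fingers":-1},{"slide":[24,-60,0],"angular":[0,0,0],"fingers":-1},{"slide":[36,-90,0],"angular":[0,0,0],"fingers":-1},{"slide":[48,-120,0],"angular":[0,0,0],"fingers":-1},{"slide":[60,-150,0],"angular":[0,0,0],"fingers":-1}]' |tail -3
python3 -m handwheel '[{"slide":[12,-30,0],"angular":[0,0,0],"fingers":-1},{"slide":[24,-60,0],"angular":[0,0,0],"fingers":-1},{"slide":[36,-90,0],"angular":[0,0,0],"fingers":-1},{"slide":[48,-120,0],"angular":[0,0,0],"fingers":-1},{"slide":[56,-140,0],"angular":[0,0,0],"fingers":-1}]' |tail -3
python3 -m handwheel '[{"slide":[9,-25,0],"angular":[0,0,0],"fingers":-1},{"slide":[14,-40,0],"angular":[0,0,0],"fingers":-1},{"slide":[16,-46.4,0],"angular":[0,0,0],"fingers":-1},{"slide":[16,-46.4,0],"angular":[0,0,0],"fingers":-1},{"slide":[16,-46.4,0],"angular":[0,0,0],"fingers":-1}]' |tail -3
python3 go.py ra 0.1067
```

```text
ft_force: [-0.2, 0.6, -0.3]
finger_gap: 0.0233
finger_force: 10.0
ft_force: [0.3, -0.2, -1.0]
finger_gap: 0.024
finger_force: 10.0
ft_force: [0.8, 0.1, -1.7]
finger_gap: 0.0235
finger_force: 10.0
ft_force: [-0.2, -0.0, -2.0]
finger_gap: 0.0231
finger_force: 10.0
t 13.67 pos [0.5239 0.155  0.2495] slide mm [  0.6  -0.6 142.8] F [-0.24 -0.04 -1.99] gap 0.0231 grip 10.0
```

```bash

python3 -m handwheel '[{"slide":[0.5,-0.5,10],"angular":[0,0,0],"fingers":-1},{"slide":[0.5,-0.5,28],"angular":[0,0,0],"fingers":-1},{"slide":[0.5,-0.5,46],"angular":[0,0,0],"fingers":-1},{"slide":[0.5,-0.5,54],"angular":[0,0,0],"fingers":-1},{"slide":[0.5,-0.5,54],"angular":[0,0,0],"fingers":-1}]' >/dev/null
python3 go.py ra 0.1067
python3 - <<'E'
from h import *
s=ctrl.read_camera("side");e=ctrl.read_state()["ee_pos"];print("exp bulb",proj(e+[0,0,-.065],s),"mouth f1",proj([.6466,.1273,.126],s))
b=cv2.resize(s["pixels"][110:260,240:440],None,fx=3,fy=3);cv2.imwrite("pics/p3.png",b)
E
```

```text
t 14.08 pos [0.5237 0.1552 0.1944] slide mm [ 0.8 -0.3 87.7] F [-0.62 -0.02 -1.16] gap 0.024 grip 10.0
exp bulb [315.79719518 182.79250852] mouth f1 [362.03909769 186.14381488]
```

View pics/p3.png

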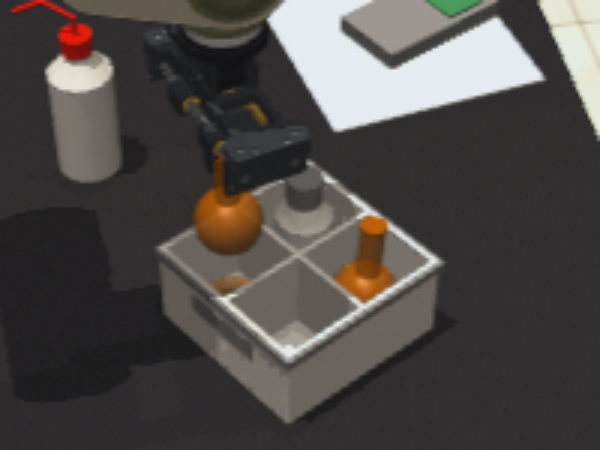

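The bulb is at (228,222) in the crop, pixel (316,184), which matches the expected (315.8,182.8). It hangs clear over the left ring cell, with flask 1 standing at (372,226).

```bash

python3 -m handwheel '[{"slide":[0.6,-0.4,15],"angular":[0,0,0],"fingers":-1},{"slide":[0.6,-0.4,33],"angular":[0,0,0],"fingers":-1},{"slide":[0.6,-0.4,51],"angular":[0,0,0],"fingers":-1},{"slide":[0.6,-0.4,66],"angular":[0,0,0],"fingers":-1},{"slide":[0.6,-0.4,73],"angular":[0,0,0],"fingers":-1}]' |tail -3
python3 -m handwheel '[{"slide":[0,0,3],"angular":[0,0,0],"fingers":-1},{"slide":[0,0,6],"angular":[0,0,0],"fingers":-1},{"slide":[0,0,8],"angular":[0,0,0],"fingers":-1},{"slide":[0,0,8],"angular":[0,0,0],"fingers":-1},{"slide":[0,0,8],"angular":[0,0,0],"fingers":-1}]' |tail -3
python3 go.py ra 0.1067
```

```text
ft_force: [-0.6, 0.3, -0.6]
finger_gap: 0.0238
finger_force: 10.0
ft_force: [0.1, 0.6, -0.5]
finger_gap: 0.0239
finger_force: 10.0
t 14.97 pos [0.5252 0.1567 0.1162] slide mm [-1.4  0.6  9.5] F [ 0.11  0.59 -0.45] gap 0.0239 grip 10.0
```

```bash

python3 -m handwheel '[{"slide":[-1,0.5,2],"angular":[0,0,0],"fingers":-1},{"slide":[-1,0.5,4],"angular":[0,0,0],"fingers":-1},{"slide":[-1,0.5,6],"angular":[0,0,0],"fingers":-1},{"slide":[-1,0.5,6.5],"angular":[0,0,0],"fingers":-1},{"slide":[-1,0.5,6.5],"angular":[0,0,0],"fingers":-1}]' |tail -3
python3 go.py ra 0.1067
python3 -m handwheel '[{"slide":[0,0,0.5],"angular":[0,0,0],"fingers":-1},{"slide":[0,0,1],"angular":[0,0,0],"fingers":-1},{"slide":[0,0,1],"angular":[0,0,0],"fingers":-1}]' |tail -3
python3 go.py ra 0.1067
```

```text
ft_force: [0.4, -0.2, -1.1]
finger_gap: 0.0236
finger_force: 10.0
t 15.38 pos [0.524  0.1559 0.1089] slide mm [-0.1  0.2  2.2] F [ 0.41 -0.22 -1.09] gap 0.0236 grip 10.0
ft_force: [-0.1, -0.7, -1.1]
finger_gap: 0.0237
finger_force: 10.0
t 15.63 pos [0.5241 0.1559 0.108 ] slide mm [-0.2  0.1  1.3] F [-0.07 -0.75 -1.08] gap 0.0237 grip 10.0
```

```bash

python3 -m handwheel '[{"slide":[0,0,0.3],"angular":[0,0,0],"fingers":-1},{"slide":[0,0,0.6],"angular":[0,0,0],"fingers":-1},{"slide":[0,0,0.6],"angular":[0,0,0],"fingers":-1}]' |tail -3
python3 go.py ra 0.1067
```

```text
ft_force: [-0.8, 0.0, -0.2]
finger_gap: 0.023
finger_force: 10.0
t 15.88 pos [0.5241 0.1559 0.1075] slide mm [-0.2  0.1  0.8] F [-0.76  0.04 -0.16] gap 0.023 grip 10.0
```

```bash

python3 -m handwheel '[{"slide":[0,0,0.3],"angular":[0,0,0],"fingers":-1},{"slide":[0,0,0.6],"angular":[0,0,0],"fingers":-1},{"slide":[0,0,0.6],"angular":[0,0,0],"fingers":-1}]' |tail -3
python3 go.py ra 0.1067
```

```text
ft_force: [1.1, 1.0, 3.3]
finger_gap: 0.0238
finger_force: 10.0
t 16.13 pos [0.5243 0.156  0.1071] slide mm [-0.4  0.2  0.4] F [1.09 0.96 3.34] gap 0.0238 grip 10.0
```

```bash

python3 -m handwheel '[{"slide":[0,0,-0.3],"angular":[0,0,0],"fingers":-1},{"slide":[0,0,-0.3],"angular":[0,0,0],"fingers":-0.42},{"slide":[0,0,-0.3],"angular":[0,0,0],"fingers":-0.38},{"slide":[0,0,-0.3],"angular":[0,0,0],"fingers":-0.3},{"slide":[0,0,-0.3],"angular":[0,0,0],"fingers":-0.1}]' 4 |tail -3
python3 -m handwheel '[{"slide":[0,0,0],"angular":[0,0,0],"fingers":0.2},{"slide":[0,0,0],"angular":[0,0,0],"fingers":0.2}]' |tail -3
python3 -m handwheel '[{"slide":[0,0,-10],"angular":[0,0,0],"fingers":0.4},{"slide":[0,0,-35],"angular":[0,0,0],"fingers":0.4},{"slide":[0,0,-70],"angular":[0,0,0],"fingers":0.4},{"slide":[0,0,-105],"angular":[0,0,0],"fingers":0.4},{"slide":[0,0,-140],"angular":[0,0,0],"fingers":0.4}]' |tail -3
python3 -m handwheel '[{"slide":[-2,38,0],"angular":[0,0,0],"fingers":0.4},{"slide":[-5,76,0],"angular":[0,0,0],"fingers":0.4},{"slide":[-7,114,0],"angular":[0,0,0],"fingers":0.4},{"slide":[-10,152,0],"angular":[0,0,0],"fingers":0.4},{"slide":[-12,190,0],"angular":[0,0,0],"fingers":0.4}]' >/dev/null
python3 -m handwheel '[{"slide":[-2,38,0],"angular":[0,0,0],"fingers":0.4},{"slide":[-5,76,0],"angular":[0,0,0],"fingers":0.4},{"slide":[-7,114,0],"angular":[0,0,0],"fingers":0.4},{"slide":[-10,152,0],"angular":[0,0,0],"fingers":0.4},{"slide":[-13,192,0],"angular":[0,0,0],"fingers":0.4}]' >/dev/null
python3 -m handwheel '[{"slide":[0,0,0],"angular":[0,0,0],"fingers":0.4},{"slide":[0,0,0],"angular":[0,0,0],"fingers":0.4},{"slide":[0,0,0],"angular":[0,0,0],"fingers":0.4}]' >/dev/null
python3 go.py bot 0.106
python3 - <<'E'
from h import *
t=ctrl.read_camera("top");s=ctrl.read_camera("side")
a=cv2.resize(t["pixels"][120:270,180:380],None,fx=2,fy=2);b=cv2.resize(s["pixels"][110:260,260:460],None,fx=2,fy=2)
cv2.imwrite("pics/p4.png",np.hstack([a,b]))
for p in((.6466,.1273,.126),(.524,.1557,.126)):print(proj(p,t),proj(p,s))
E
```

```text
ft_force: [0.1, 0.3, 1.1]
finger_gap: 0.0359
finger_force: 0.0
ft_force: [-0.0, 0.4, 0.6]
finger_gap: 0.049
finger_force: 0.0
ft_force: [0.9, 0.3, 0.2]
finger_gap: 0.0619
finger_force: 0.0
t 18.22 pos [ 0.6162 -0.2152  0.2476] slide mm [ -0.4   1.  141.6] F [ 0.69  0.46 -0.27] gap 0.0616 grip 0.0
[260.96631378 163.83167977] [362.03909769 186.14381488]
[246.5702445  224.69930052] [315.70824171 184.02200617]
```

View pics/p4.png

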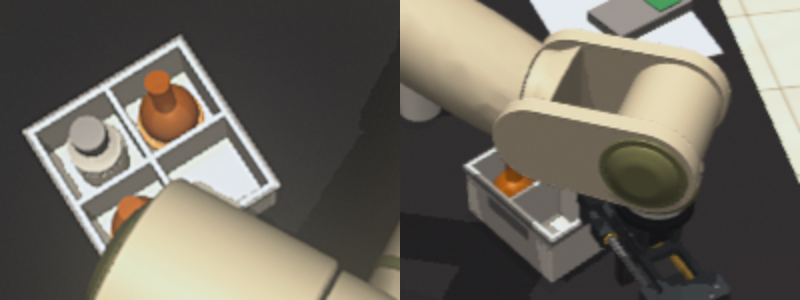

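Flask 1 stands in its ring with its mouth at (158,80) in the top crop, a few degrees of tilt at most. Flask 2's bulb sits in the other ring, partly hidden by the arm. Now the bottle.

```bash

python3 -m handwheel '[{"slide":[-0.4,1,20],"angular":[0,0,0],"fingers":0.4},{"slide":[-0.4,1,55],"angular":[0,0,0],"fingers":0.4},{"slide":[-0.4,1,85],"angular":[0,0,0],"fingers":0.4},{"slide":[-0.4,1,100],"angular":[0,0,0],"fingers":0.4},{"slide":[-0.4,1,100],"angular":[0,0,0],"fingers":0.4}]' >/dev/null
python3 -m handwheel '[{"slide":[0,0,15],"angular":[0,0,0],"fingers":0.4},{"slide":[0,0,30],"angular":[0,0,0],"fingers":0.4},{"slide":[0,0,37],"angular":[0,0,0],"fingers":0.2},{"slide":[0,0,37],"angular":[0,0,0],"fingers":0.1},{"slide":[0,0,37],"angular":[0,0,0],"fingers":0.1}]' >/dev/null
python3 go.py bot 0.106
```

```text
t 19.15 pos [ 0.6167 -0.2165  0.1114] slide mm [-0.4 -0.4  5.4] F [-0.96  1.04  0.21] gap 0.0488 grip 0.0
```

```bash

python3 -m handwheel '[{"slide":[0,0,3],"angular":[0,0,0],"fingers":0.1},{"slide":[0,0,5],"angular":[0,0,0],"fingers":0.1},{"slide":[0,0,5],"angular":[0,0,0],"fingers":-1},{"slide":[0,0,5],"angular":[0,0,0],"fingers":-1},{"slide":[0,0,5],"angular":[0,0,0],"fingers":-1}]' 20 >/dev/null
python3 -m handwheel '[{"slide":[0,0,0],"angular":[0,0,0],"fingers":-1},{"slide":[0,0,0],"angular":[0,0,0],"fingers":-1},{"slide":[0,0,0],"angular":[0,0,0],"fingers":-1}]' >/dev/null
python3 go.py bot 0.106
python3 -m handwheel '[{"slide":[0,0,-6],"angular":[0,0,0],"fingers":-1},{"slide":[0,0,-25],"angular":[0,0,0],"fingers":-1},{"slide":[0,0,-55],"angular":[0,0,0],"fingers":-1},{"slide":[0,0,-85],"angular":[0,0,0],"fingers":-1},{"slide":[0,0,-115],"angular":[0,0,0],"fingers":-1}]' |tail -3
python3 -m handwheel '[{"slide":[2,-15,-15],"angular":[0,0,0],"fingers":-1},{"slide":[7,-45,-15],"angular":[0,0,0],"fingers":-1},{"slide":[12,-75,-15],"angular":[0,0,0],"fingers":-1},{"slide":[17,-105,-15],"angular":[0,0,0],"fingers":-1},{"slide":[22,-135,-15],"angular":[0,0,0],"fingers":-1}]' |tail -3
python3 -m handwheel '[{"slide":[5,-30,0],"angular":[0,0,0],"fingers":-1},{"slide":[10,-60,0],"angular":[0,0,0],"fingers":-1},{"slide":[15,-90,0],"angular":[0,0,0],"fingers":-1},{"slide":[20,-120,0],"angular":[0,0,0],"fingers":-1},{"slide":[24,-145,0],"angular":[0,0,0],"fingers":-1}]' |tail -3
python3 -m handwheel '[{"slide":[1,-10,0],"angular":[0,0,0],"fingers":-1},{"slide":[1.5,-16,0],"angular":[0,0,0],"fingers":-1},{"slide":[1.5,-16,0],"angular":[0,0,0],"fingers":-1},{"slide":[1.5,-16,0],"angular":[0,0,0],"fingers":-1}]' |tail -3
python3 go.py pl 0.112
```

```text
t 19.82 pos [ 0.6164 -0.2167  0.1054] slide mm [-0.  -0.5 -0.6] F [-0.68  0.97  2.53] gap 0.0354 grip 20.0
ft_force: [0.6, -0.7, -3.3]
finger_gap: 0.0348
finger_force: 20.0
ft_force: [0.2, 0.0, -2.7]
finger_gap: 0.0352
finger_force: 20.0
ft_force: [0.8, -0.1, -2.7]
finger_gap: 0.0354
finger_force: 20.0
ft_force: [0.3, 0.1, -3.3]
finger_gap: 0.0354
finger_force: 20.0
t 21.4 pos [0.5716 0.079  0.2349] slide mm [  0.   -1.3 122.9] F [ 0.26  0.09 -3.34] gap 0.0354 grip 20.0
```

```bash

python3 -m handwheel '[{"slide":[0,-1.3,15],"angular":[0,0,0],"fingers":-1},{"slide":[0,-1.3,35],"angular":[0,0,0],"fingers":-1},{"slide":[0,-1.3,55],"angular":[0,0,0],"fingers":-1},{"slide":[0,-1.3,75],"angular":[0,0,0],"fingers":-1},{"slide":[0,-1.3,90],"angular":[0,0,0],"fingers":-1}]' |tail -3
python3 -m handwheel '[{"slide":[0,0,10],"angular":[0,0,0],"fingers":-1},{"slide":[0,0,18],"angular":[0,0,0],"fingers":-1},{"slide":[0,0,23],"angular":[0,0,0],"fingers":-1},{"slide":[0,0,23],"angular":[0,0,0],"fingers":-1},{"slide":[0,0,23],"angular":[0,0,0],"fingers":-1}]' |tail -3
python3 go.py pl 0.1114
```

```text
ft_force: [-0.2, -0.1, -2.1]
finger_gap: 0.0353
finger_force: 20.0
ft_force: [-0.3, 0.6, -2.3]
finger_gap: 0.0353
finger_force: 20.0
t 22.23 pos [0.5715 0.0807 0.1226] slide mm [-0.5  0.4 11.2] F [-0.29  0.65 -2.28] gap 0.0353 grip 20.0
```

```bash

python3 -m handwheel '[{"slide":[0,0,3],"angular":[0,0,0],"fingers":-1},{"slide":[0,0,6],"angular":[0,0,0],"fingers":-1},{"slide":[0,0,9],"angular":[0,0,0],"fingers":-1},{"slide":[0,0,10],"angular":[0,0,0],"fingers":-1},{"slide":[0,0,10],"angular":[0,0,0],"fingers":-1}]' |tail -3
python3 go.py pl 0.1114
python3 -m handwheel '[{"slide":[0,0,0.5],"angular":[0,0,0],"fingers":-1},{"slide":[0,0,1],"angular":[0,0,0],"fingers":-1},{"slide":[0,0,1],"angular":[0,0,0],"fingers":-1}]' |tail -3
python3 go.py pl 0.1114
```

```text
ft_force: [-0.6, -0.1, -2.4]
finger_gap: 0.0352
finger_force: 20.0
t 22.65 pos [0.5711 0.081  0.1119] slide mm [-0.1  0.8  0.5] F [-0.59 -0.09 -2.43] gap 0.0352 grip 20.0
ft_force: [-0.1, -0.2, -0.8]
finger_gap: 0.0354
finger_force: 20.0
t 22.9 pos [0.5714 0.081  0.1114] slide mm [-0.4  0.7  0. ] F [-0.09 -0.23 -0.81] gap 0.0354 grip 20.0
```

```bash

python3 -m handwheel '[{"slide":[0,0,0.5],"angular":[0,0,0],"fingers":-1},{"slide":[0,0,0.5],"angular":[0,0,0],"fingers":-0.1},{"slide":[0,0,0.5],"angular":[0,0,0],"fingers":0},{"slide":[0,0,0.5],"angular":[0,0,0],"fingers":0.2},{"slide":[0,0,0.5],"angular":[0,0,0],"fingers":0.3}]' |tail -3
python3 -m handwheel '[{"slide":[0,0,-5],"angular":[0,0,0],"fingers":0.3},{"slide":[0,0,-35],"angular":[0,0,0],"fingers":0.3},{"slide":[0,0,-70],"angular":[0,0,0],"fingers":0.3},{"slide":[0,0,-105],"angular":[0,0,0],"fingers":0.3},{"slide":[0,0,-140],"angular":[0,0,0],"fingers":0.3}]' |tail -3
python3 -m handwheel '[{"slide":[-18,36,0],"angular":[0,0,0],"fingers":0.4},{"slide":[-36,72,0],"angular":[0,0,0],"fingers":0.4},{"slide":[-54,108,0],"angular":[0,0,0],"fingers":0.4},{"slide":[-72,144,0],"angular":[0,0,0],"fingers":0.4},{"slide":[-90,180,0],"angular":[0,0,0],"fingers":0.4}]' >/dev/null
python3 -m handwheel '[{"slide":[-18,36,0],"angular":[0,0,0],"fingers":0.4},{"slide":[-36,72,0],"angular":[0,0,0],"fingers":0.4},{"slide":[-54,108,0],"angular":[0,0,0],"fingers":0.4},{"slide":[-72,144,0],"angular":[0,0,0],"fingers":0.4},{"slide":[-90,180,0],"angular":[0,0,0],"fingers":0.4}]' >/dev/null
python3 -m handwheel '[{"slide":[-20,35,0],"angular":[0,0,0],"fingers":0.4},{"slide":[-40,70,0],"angular":[0,0,0],"fingers":0.4},{"slide":[-60,105,0],"angular":[0,0,0],"fingers":0.4},{"slide":[-60,105,0],"angular":[0,0,0],"fingers":0.4},{"slide":[-60,105,0],"angular":[0,0,0],"fingers":0.4}]' |head -2
python3 - <<'E'
from h import *
t=ctrl.read_camera("top");s=ctrl.read_camera("side")
a=cv2.resize(t["pixels"][120:280,180:330],None,fx=2.6,fy=2.6);b=cv2.resize(s["pixels"][110:270,260:410],None,fx=2.6,fy=2.6)
cv2.imwrite("pics/p5.png",np.hstack([a,b]))
np.set_printoptions(precision=4,suppress=True)
for p in((.6466,.1273,.126),(.524,.1557,.126),(.5712,.0802,.131),(.5995,.2028,.131)):
    for c,x,y,o in((t,180,120,0),(s,260,110,390)):print(((proj(p,c)-[x,y])*2.6+[o,0]).round(1),end=" ")
    print()
for l in("wide_jar","wash_bottle"):print([(np.round(d["xyz"],3),d["confidence"]) for d in ctrl.find_in(l,t)[:2]])
E
```

```text
ft_force: [0.2, -0.2, 0.2]
finger_gap: 0.0546
finger_force: 0.0
ft_force: [-0.3, 0.2, 0.6]
finger_gap: 0.0573
finger_force: 0.0
time_s: 24.98
ee_pos: [0.4829, -0.4367, 0.2501]
[210.5 114. ] [655.3 198. ] 
[173.1 272.2] [534.8 192.5] 
[273.3 207.3] [591.1 234.7] 
[109.7 173.8] [598.6 151.1] 
[(array([ 0.615, -0.406,  0.094]), 0.94)]
[(array([0.4  , 0.391, 0.123]), 0.78), (array([0.592, 0.145, 0.061]), 0.32)]
```

View pics/p5.png

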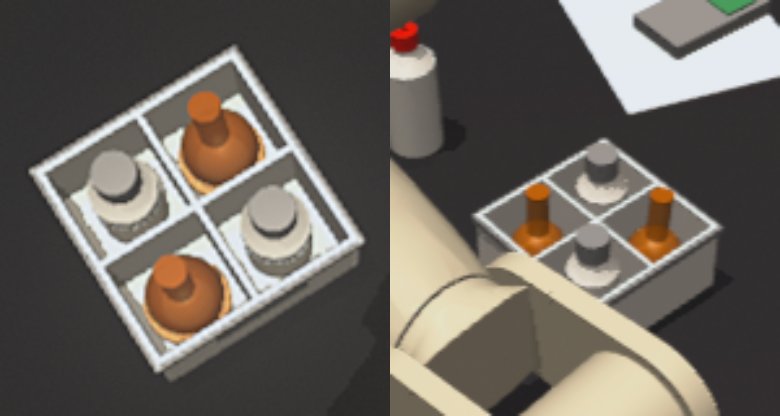

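The top crop shows both flasks neck up in the rings, with mouths at (205,103) and (172,270). The loose bottle's cap is at (272,208) in the plain cell, and the packed bottle at (115,177) has not moved. Flask 1 looks slightly tilted, so I'll quantify that before handing in.

```bash
python3 - <<'E'
from h import *
np.set_printoptions(precision=4,suppress=True)
t=ctrl.read_camera("top");s=ctrl.read_camera("side")
def orange(im,x,y,r,tol):
    m=np.zeros((482,642),np.uint8);_,_,m,_=cv2.floodFill(im.copy(),m,(x,y),0,(tol,)*3,(tol,)*3,cv2.FLOODFILL_FIXED_RANGE|4)
    M=cv2.moments(m[1:-1,1:-1],True);return M["m10"]/M["m00"],M["m01"]/M["m00"],M["m00"]
for n,a,b,g in(("f1",(259,160),(364,184),(.6466,.1273)),("f2",(246,224),(317,184),(.524,.1557))):
    p=orange(t["pixels"],*a,0,22);q=orange(s["pixels"],*b,0,22);X=tri(ray(*p[:2],t),ray(*q[:2],s))
    print(n,p,q,"mouth",X,"atz top",atz(*p[:2],.126,t),"side",atz(*q[:2],.126,s))
    # bulb: dark-amber region width in the top view
    h=cv2.cvtColor(t["pixels"],cv2.COLOR_BGR2HSV)
    m=((h[...,1]>175)&(h[...,0]<18)).astype(np.uint8);c=proj([*g,.043],t);yy,xx=np.mgrid[:480,:640];m[(xx-c[0])**2+(yy-c[1])**2>24**2]=0
    row=int(round(c[1]))+3;col=int(round(c[0]));
    R_=[np.where(m[r])[0] for r in range(row-2,row+8,2)]
    print("bulb exp",c,"rows mid,width",[(r.mean().round(1),np.ptp(r)+1) for r in R_],"bottom row",np.where(m.any(1))[0].max(),"exp r px",566*.032/1.15)
E
```

```text
f1 (258.0181818181818, 160.74545454545455, 110.0) (364.1764705882353, 184.76470588235293, 34.0) mouth [0.6537 0.1333 0.1244] atz top [0.6531 0.1331 0.126 ] side [0.6533 0.1316 0.126 ]<stdin>:15: RuntimeWarning: Mean of empty slice.
  ret = ret.dtype.type(ret / rcount)
Traceback (most recent call last):
ValueError: zero-size array to reduction operation maximum which has no identity
```

```bash
python3 -c "
from workcell import ctrl
print(ctrl.hand_in())"
```

```text
the job is handed in; nothing more can be done
None
```

The job is handed in at about 25 s: both flasks are seated neck up in the ring cells (flask 1 leans about 6°, limit 15°), the loose bottle stands in the plain cell, and the packed bottle, wide jar and wash bottle did not move; the hand-in call gave no verdict.

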